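# Take a gauge off pressure on its test rig

### The job

Take the red-cased gauge off pressure so that it can be unscrewed: with a fingertip push its yellow supply lever fully shut (square across the pipe), and only then push its green bleed lever fully open (in line with the pipe). Push the levers, do not grip them; leave the black-cased gauge's valves as they are, and do not shift or pick up anything loose on the bench.

Things in the scene. Friction and masses are not known exactly. Their poses are not given: they have to be found in the camera images.
- rig_red: Bolted rig of the red-cased gauge: blue plate 230 x 290 x 12 mm; reservoir along the back (top 94 mm up). In front of it a pipe along the rig's y, 75 mm up, at x -50: from +y to -y the supply valve (yellow lever, stem y 100), the gauge (y -35; 68 mm across, dial up, top 135 mm up), the bleed valve (green lever, y -100), a silencer. Origin on the table; x to the reservoir, z up. The needle falls as the bleed opens.
- red_supply (a joint): Yellow supply lever of the red-cased gauge, rad: 0 = open, along the pipe, pointing to the rig's -y (at the gauge); 1.571 = shut, square across the pipe, pointing to the rig's -x, on its stop. Grows clockwise from above. May start up to 0.3. Takes about 5 N at 60 mm from the stem; stays where it is left.
- red_bleed (a joint): Green bleed lever of the red-cased gauge, rad: 0 = shut, square across the pipe, pointing to the rig's -x; 1.571 = open, along the pipe, pointing to the rig's -y (away from the gauge), on its stop. Grows counter-clockwise from above. Takes about 5 N at 60 mm from the stem; stays where it is left.
- red_supply_stem (a point): On the vertical turning axis of the yellow supply lever of the red-cased gauge, at the mid-height of the lever's sleeve (118 mm above the table).
- red_supply_tip (a point): Outer end of the yellow supply lever of the red-cased gauge, mid-width and mid-height of its sleeve, 90 mm from the turning axis. The plastic sleeve is 20 mm wide and 14 mm tall (underside 111, top 125 mm above the table) and runs from 30 to 90 mm from the axis; below it 22 mm are clear down to the pipe's valve bodies (top 89 mm).
- red_bleed_stem (a point): On the vertical turning axis of the green bleed lever of the red-cased gauge, at the mid-height of the lever's sleeve (118 mm above the table).
- red_bleed_tip (a point): Outer end of the green bleed lever of the red-cased gauge, mid-width and mid-height of its sleeve, 90 mm from the turning axis. The plastic sleeve is 20 mm wide and 14 mm tall (underside 111, top 125 mm above the table) and runs from 30 to 90 mm from the axis; below it 22 mm are clear down to the pipe's valve bodies (top 89 mm).
- rig_black: Bolted rig of the black-cased gauge: blue plate 230 x 290 x 12 mm; reservoir along the back (top 94 mm up). In front of it a pipe along the rig's y, 75 mm up, at x -50: from +y to -y the supply valve (yellow lever, stem y 100), the gauge (y -35; 68 mm across, dial up, top 135 mm up), the bleed valve (green lever, y -100), a silencer. Origin on the table; x to the reservoir, z up. The needle falls as the bleed opens.
- black_supply (a joint): Yellow supply lever of the black-cased gauge, rad: 0 = open, along the pipe, pointing to the rig's -y (at the gauge); 1.571 = shut, square across the pipe, pointing to the rig's -x, on its stop. Grows clockwise from above. May start up to 0.3. Takes about 5 N at 60 mm from the stem; stays where it is left.
- black_bleed (a joint): Green bleed lever of the black-cased gauge, rad: 0 = shut, square across the pipe, pointing to the rig's -x; 1.571 = open, along the pipe, pointing to the rig's -y (away from the gauge), on its stop. Grows counter-clockwise from above. Takes about 5 N at 60 mm from the stem; stays where it is left.
- black_supply_stem (a point): On the vertical turning axis of the yellow supply lever of the black-cased gauge, at the mid-height of the lever's sleeve (118 mm above the table).
- black_supply_tip (a point): Outer end of the yellow supply lever of the black-cased gauge, mid-width and mid-height of its sleeve, 90 mm from the turning axis. The plastic sleeve is 20 mm wide and 14 mm tall (underside 111, top 125 mm above the table) and runs from 30 to 90 mm from the axis; below it 22 mm are clear down to the pipe's valve bodies (top 89 mm).
- black_bleed_stem (a point): On the vertical turning axis of the green bleed lever of the black-cased gauge, at the mid-height of the lever's sleeve (118 mm above the table).
- black_bleed_tip (a point): Outer end of the green bleed lever of the black-cased gauge, mid-width and mid-height of its sleeve, 90 mm from the turning axis. The plastic sleeve is 20 mm wide and 14 mm tall (underside 111, top 125 mm above the table) and runs from 30 to 90 mm from the axis; below it 22 mm are clear down to the pipe's valve bodies (top 89 mm).
- plug_red: Loose brass blanking plug, 24 mm across, 26 mm tall, standing on a rig's base plate in front of the pipe. Origin under its centre.
- plug_black: Loose brass blanking plug, 24 mm across, 26 mm tall, standing on a rig's base plate in front of the pipe. Origin under its centre.
- spanner: Loose spanner, 170 mm long, lying in front of the rigs. Origin under it.
- screwdriver: Loose screwdriver, yellow handle, 190 mm long, lying in front of the rigs. Origin under it.
- ptfe_roll: Loose white roll of thread tape, 54 mm across, 14 mm tall. Origin under its centre.
- multimeter: Loose orange multimeter lying on its back, 170 x 82 x 48 mm. Origin under its centre.
- spray_bottle: Loose white bottle of leak-finder with blue cap, standing, 50 mm across, 130 mm tall. Origin under its centre.
- tape_measure: Loose blue tape measure standing on edge, 62 x 30 x 60 mm. Origin under its centre.

How it is judged:
On the way, in this order (a step that is already met when the one before it is completed fails the run):
1. the red-cased gauge's supply lever is fully shut, its bleed still shut (value of joint red_supply above 1.45 rad and value of joint red_bleed below 0.2 rad), for 0.2 s.
2. then its bleed lever is fully open, the supply still shut (value of joint each of red_bleed, red_supply above 1.45 rad), for 0.2 s.
At the end, for the whole second after the job is handed in: The red-cased gauge's supply lever is shut and its bleed lever open, each within 7 degrees of its stop and at rest; the black-cased gauge's lever ends are within 12 mm and every loose thing within 25 mm of where it began (all of step 2 and velocity of joint each of red_supply, red_bleed below 0.1 rad/s and distance of each of black_supply_tip, black_bleed_tip from where it was at the start of the episode below 0.012 m and distance of each of plug_red, plug_black, spanner, screwdriver, ptfe_roll, multimeter, spray_bottle, tape_measure from where it was at the start of the episode below 0.025 m); the robot touches nothing.
It fails at once if the bleed is opened while the supply is not yet shut (value of joint red_bleed above 0.3 rad and value of joint red_supply below 1.3 rad).
It fails at once if a valve lever of the black-cased gauge is moved (its end by more than 12 mm) (distance of any of black_supply_tip, black_bleed_tip from where it was at the start of the episode above 0.012 m).
It fails at once if a loose thing is picked up or shifted by more than 25 mm (distance of any of plug_red, plug_black, spanner, screwdriver, ptfe_roll, multimeter, spray_bottle, tape_measure from where it was at the start of the episode above 0.025 m).
It fails at once if a lever is pushed with the arm or the gripper's body instead of a finger (contact force between the arm and red_supply_c1 above 3 N or contact force between the arm and red_supply_c2 above 3 N or contact force between the arm and red_bleed_c1 above 3 N or contact force between the arm and red_bleed_c2 above 3 N).
It fails at once if a lever is gripped (pressed on both flanks at once) ((contact force between the fingers and red_supply_c1 above 1.5 N and contact force between the fingers and red_supply_c2 above 1.5 N) or (contact force between the fingers and red_bleed_c1 above 1.5 N and contact force between the fingers and red_bleed_c2 above 1.5 N)).
It also fails if it takes over 56 s, if anything falls off the work surface, if the arm or the gripper's body presses on something with over 40 N, if the wrist force passes 120 N, or if a joint passes its speed limit or range.

### The arm

A 7-joint arm with a two-finger parallel gripper is mounted at the origin on the work surface. World frame = base frame: x ahead of the robot, y to its left, z up, the work surface at z = 0. Lengths are in m, angles in rad, forces in N, time in s.
With the tool pointing down it reaches from about 0.425 to 0.875 m from the base axis. Payload 4.7 kg.
Tool frame: the origin (TCP) lies midway between the tips of the shut fingers; the grasp point (between the pads) lies 19 mm behind it; z points along the fingers, y is the direction in which the jaws open and shut (so a half turn about z gives the same grasp; the last joint's range is limited). The gripper opens to 87 mm and grips with 3 to 60 N. Pads are 19 mm wide; open, the fingers measure 117 mm over their backs; the gripper's body (75 mm by 190 mm) begins 51 mm behind the grasp point.
Start: joints at [1.206, 0.321, -0.07, 1.45, 0.023, 1.371, -0.057], TCP at [0.24, -0.604, 0.223] pointing down, gripper open.
Joint ranges: [-2.86, 2.86], [-0.3, 2.09], [-1.38, 1.24], [0.06, 2.45], [-1.56, 4.7], [0.09, 2.05], [-2.69, 2.69]. Speed limits (rad/s): [2.57, 2.57, 3.14, 3.14, 3.14, 3.14, 3.14].

### API

Orientations are given as a rotation vector (axis times angle).
In Python, from bench import get_state, eyes, job gives the robot as it stands. The module is installed in compiled form; this text tells all that it offers.
- The arm moves only by the shell command python3 -m jog 'ROWS' [FORCE]. ROWS is JSON, a list that holds one entry, the list of rows, each a list of 5 numbers: the opening, from 0 (shut) to 1 (fully open), then the shift along the tool's x, y, z in units of 40 mm (1.0 is 40 mm), then the turn about the tool's z in units of 5 degrees (1.0 is 5 degrees). In form: [[[jaw, dx, dy, dz, turn], ...]]. A call has 1 to 10 rows; each row shifts and turns the commanded pose from where the row before left it, along the tool's axes as they then stand; what a row does not reach is not made up. A row lasts 1/8 s, in which the tool goes at most 62.5 mm and 10.7 degrees, less where a joint would pass 70% of its speed; a pose out of reach is approached as far as the arm can. A call is refused whole if a number of a shift passes 1 or a number of a turn 1, either way. A call with a gripper value outside its range is refused whole. The fingers move at their own pace and stop on an object; FORCE is the grip in N (left out, the last holds). Time passes only in rows, so rows that do not move let the fingers close. It gives the time, the measured TCP pose, the force and the opening at its end, in the units of the state.
- get_state(): the state, without advancing time (a new reading comes with each control period).
- eyes.get_image(name): name is "scene" or "top" or "wrist"; returns (picture, depth): 420x560x3 uint8, red, green, blue; 420x560 float32, m along the optical axis (not along the pixel's ray), 0 where there is no reading.
- eyes.camera_params(name): a dict with "camera_matrix" (3x3 intrinsics, pixels), "k1" (the pictures are not rectified: a ray, as slopes to the right and down, at radius r is drawn at 1 + k1 r^2 times it, then the intrinsics apply), "pose" (4x4, takes a point from camera to world coordinates); the wrist camera has in their place "mount" (4x4, takes a point from camera to tool coordinates, whose origin is the TCP and whose axes are the flange's). Camera axes: x right, y down, z forward; pixel columns grow to the right and rows downward; lengths in m; the calibration is good to about 2 mm. A picture is of the moment at which its call begins: read the wrist's pose just before it. camera_params takes no time and is no camera call.
- job.close_job(): hands the job in, once; it reports no verdict.
The state is a dict: "time": time; "joint_positions": joint angles; "qd": joint speeds; "joint_torque": joint torques, N m; "position": TCP position; "tool_rot": TCP orientation; "ft_force": force on the tool from outside, world axes, zero at the start; "torque": the same for the moment, N m; "grip_width": opening from 0.0 (shut) to 1.0 (fully open).
Only numpy, scipy, OpenCV 4.12 (cv2) and the standard library are available. Lean on these libraries where they do the work, as an engineer would, in place of code of your own. Each camera call takes 0.05 s, during which the arm holds its last target. There are 200 camera calls.

## Working session

There is one attempt and no reset: what is moved stays moved. The work goes in short steps, Python scripts to look and compute and a shell command to move; the robot and the scene stay as the last step left them, time stands still between calls to the robot, and variables do not carry over. Pictures are saved under pics/ and viewed, about 8 in all and at most 12, crops included, and the job is handed in when it is done.

```bash
mkdir -p pics; python3 - <<'E'
from bench import get_state, eyes
import cv2,numpy as np
s=get_state(); print(s['time'],s['position'],s['tool_rot'],s['grip_width'])
for n in ['top','scene']:
    p,d=eyes.get_image(n); cv2.imwrite(f'pics/{n}1.png',p[:,:,::-1]); np.savez(f'{n}1.npz',p=p,d=d)
    c=eyes.camera_params(n); print(n,c)
E
```

```text
0.0 [ 0.24009399 -0.60343059  0.22146786] [-3.08360563e+00 -5.91097098e-01  7.69421825e-04] 0.9980072376804587
top {'camera_matrix': array([[450.44807758,   0.        , 276.09873456],
       [  0.        , 450.44807758, 216.14067388],
       [  0.        ,   0.        ,   1.        ]]), 'k1': -0.06008263401848551, 'pose': array([[ 0.0200084 , -0.99522331,  0.09555219,  0.38108392],
       [-0.99976597, -0.02070249, -0.00627798,  0.03361429],
       [ 0.00822616, -0.09540422, -0.99540462,  1.34443895],
       [ 0.        ,  0.        ,  0.        ,  1.        ]])}
scene {'camera_matrix': array([[418.40347302,   0.        , 281.67941585],
       [  0.        , 418.40347302, 212.1588543 ],
       [  0.        ,   0.        ,   1.        ]]), 'k1': -0.027977308585277933, 'pose': array([[-0.74670499,  0.4649339 , -0.47567649,  1.10303101],
       [ 0.66514883,  0.52509908, -0.53089357,  0.69591212],
       [ 0.00294687, -0.71281654, -0.70134435,  0.99049676],
       [ 0.        ,  0.        ,  0.        ,  1.        ]])}
```

View pics/top1.png

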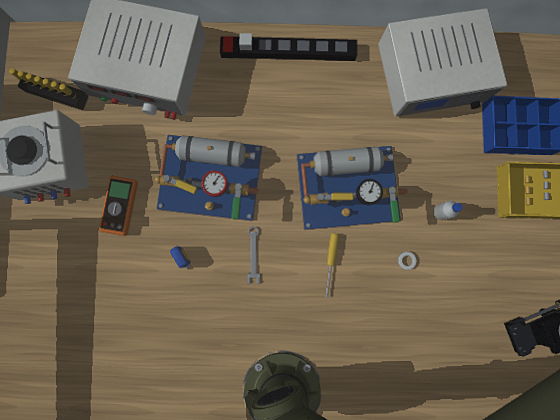

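View pics/scene1.png

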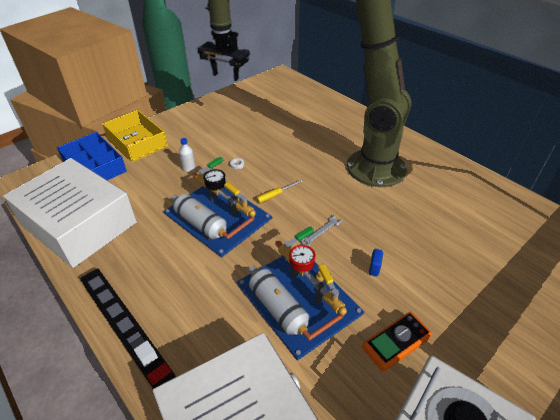

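Top view: red rig at about (210,178), yellow lever from about (163,180) to (195,190), green lever (238,190)→(236,215), plug (209,205). The black rig is to the right (348,190). Now measuring.

```bash
cat > h.py <<'E'
import numpy as np,cv2
from bench import eyes,get_state
from scipy.spatial.transform import Rotation as R
def rays(n,uv,T=None):
    c=eyes.camera_params(n); T=c['pose'] if T is None else T
    D=np.array([c['k1'],0,0,0,0]); K=c['camera_matrix']
    q=cv2.undistortPoints(np.asarray(uv,float).reshape(-1,1,2),K,D).reshape(-1,2)
    return np.c_[q,np.ones(len(q))],T
def bydepth(n,uv,d,T=None):
    r,T=rays(n,uv,T); return (r*np.asarray(d)[:,None])@T[:3,:3].T+T[:3,3]
def atz(n,uv,z,T=None):
    r,T=rays(n,uv,T); w=r@T[:3,:3].T; return T[:3,3]+w*((z-T[2,3])/w[:,2])[:,None]
def proj(n,P,T=None):
    c=eyes.camera_params(n); T=c['pose'] if T is None else T; Ti=np.linalg.inv(T)
    return cv2.projectPoints(np.asarray(P,float),cv2.Rodrigues(Ti[:3,:3])[0],Ti[:3,3],c['camera_matrix'],np.array([c['k1'],0,0,0,0]))[0].reshape(-1,2)
def wristT():
    s=get_state(); T=np.eye(4); T[:3,:3]=R.from_rotvec(s['tool_rot']).as_matrix(); T[:3,3]=s['position']
    return T@eyes.camera_params('wrist')['mount']
def seg(p,lo,hi): return cv2.inRange(cv2.cvtColor(p,cv2.COLOR_RGB2HSV),lo,hi)>0
YEL=((20,130,120),(32,255,255)); GRN=((50,120,60),(85,255,255)); BLU=((105,120,40),(120,255,255))
E
python3 - <<'E'
from h import *
z=np.load('top1.npz');p,d=z['p'],z['d']
for nm,x0,x1 in [('red',150,270),('black',290,410)]:
    for col,c in [('Y',YEL),('G',GRN),('B',BLU)]:
        m=seg(p,*c); m[:, :x0]=0; m[:,x1:]=0; m[:125]=0; m[236:]=0
        n,l,st,_=cv2.connectedComponentsWithStats(m.astype('u1')); 
        v,u=np.nonzero(l==1+st[1:,4].argmax()) if col!='B' else np.nonzero(m)
        P=bydepth('top',np.c_[u,v],d[v,u])
        if col=='B':
            P=P[abs(P[:,2]-.012)<.006]; r=cv2.minAreaRect(P[:,:2].astype('f4')); print(nm,'plate',len(P),r); continue
        P=P[abs(P[:,2]-.122)<.012]; Q=P[:,:2]
        r=cv2.minAreaRect(Q.astype('f4')); print(nm,col,len(Q),'z',np.median(P[:,2]),r,'pix',u.min(),u.max(),v.min(),v.max())
        print(cv2.boxPoints(r).round(3).tolist())
E
```

```text
red Y 134 z 0.12584053718207877 ((0.5753716230392456, 0.2766783535480499), (0.056108731776475906, 0.0177021361887455), 67.16130828857422) pix 175 195 180 192
[[0.5559999942779541, 0.2540000081062317], [0.5730000138282776, 0.24699999392032623], [0.593999981880188, 0.29899999499320984], [0.578000009059906, 0.3059999942779541]]
red G 72 z 0.1251007490640964 ((0.5187245011329651, 0.13881514966487885), (0.014817505143582821, 0.05561419203877449), 82.65218353271484) pix 232 239 198 218
[[0.49000000953674316, 0.13500000536441803], [0.5450000166893005, 0.12800000607967377], [0.546999990940094, 0.14300000667572021], [0.492000013589859, 0.15000000596046448]]
red plate 2863 ((0.6237614750862122, 0.22886112332344055), (0.28801190853118896, 0.22714243829250336), 84.24629211425781)
black Y 144 z 0.12547628167491653 ((0.5574461817741394, -0.15352733433246613), (0.017980365082621574, 0.05586857348680496), 1.443813443183899) pix 332 352 193 199
[[0.5479999780654907, -0.12600000202655792], [0.5490000247955322, -0.18199999630451202], [0.5669999718666077, -0.1809999942779541], [0.5659999847412109, -0.125]]
black G 145 z 0.12556413554076973 ((0.518801212310791, -0.2981491684913635), (0.055737558752298355, 0.01904935948550701), 7.714758396148682) pix 390 399 201 221
[[0.49000000953674316, -0.2919999957084656], [0.492000013589859, -0.3109999895095825], [0.5479999780654907, -0.30399999022483826], [0.5450000166893005, -0.2849999964237213]]
black plate 2813 ((0.6017947793006897, -0.18974089622497559), (0.22726117074489594, 0.28815943002700806), 6.584133148193359)
```

Red rig at (0.624, 0.229), yaw about −5.8°. The plate measures 288×227 mm, which fits the given size. I'll shut the jaws, align the tool x with rig x (turn +27.5°), and start moving.

```bash
python3 -m jog '[[[0,0,0,0,0.92],[0,0,0,0,0.92],[0,0,0,0,0.92],[0,0,0,0,0.92],[0,0,0,0,0.92],[0,0,0,0,0.92]]]' 20
cat > go.py <<'E'
import sys
from h import *
C=np.array([.6238,.2289]); Y=np.radians(-5.75)
Rz=np.array([[np.cos(Y),-np.sin(Y)],[np.sin(Y),np.cos(Y)]])
def w(r): return C+Rz@np.array(r)
def need(r,z):
    s=get_state(); M=R.from_rotvec(s['tool_rot']).as_matrix()
    x=M[:,0]; print('tool x yaw',np.degrees(np.arctan2(x[1],x[0])).round(2),'pos',s['position'].round(4),'rig',(Rz.T@(s['position'][:2]-C)).round(4),'F',s['ft_force'].round(1),'t',s['time'])
    print('need(tool units)',(M.T@(np.r_[w(r),z]-s['position'])/.04).round(2))
if __name__=='__main__': need([float(sys.argv[1]),float(sys.argv[2])],float(sys.argv[3]))
E
python3 go.py -0.06 0.03 0.26
python3 - <<'E'
from go import *
z=np.load('top1.npz');p=z['p'][:,:,::-1].copy()
k=6; o=np.array([150,125]); im=cv2.resize(p[125:225,150:270],None,fx=k,fy=k,interpolation=cv2.INTER_CUBIC)
for r,h,c in [((-.05,.1),.118,(255,0,255)),((-.05,-.1),.118,(255,0,255)),((-.05,-.035),.135,(255,255,0)),((-.14,-.1),.118,(255,255,255))]+[((-.05-.09*np.sin(q),.1-.09*np.cos(q)),.118,(0,int(600*q),255)) for q in (0,.2,.4)]:
    u=proj('top',[np.r_[w(r),h]])[0]; cv2.circle(im,tuple(int(v) for v in (u+.5-o)*k),4,c,-1)
cv2.imwrite('pics/ov.png',im)
E
```

```text
time: 0.85
position: [0.2402, -0.6036, 0.2219]
tool_rot: [-3.136, 0.166, 0.001]
ft_force: [-0.5, -0.0, -0.4]
grip_width: 0.401
tool x yaw -6.04 pos [ 0.2402 -0.6036  0.2219] rig [-0.2982 -0.8668] F [-0.5 -0.  -0.4] t 0.85
need(tool units) [  5.84 -22.45  -0.93]
```

View pics/ov.png

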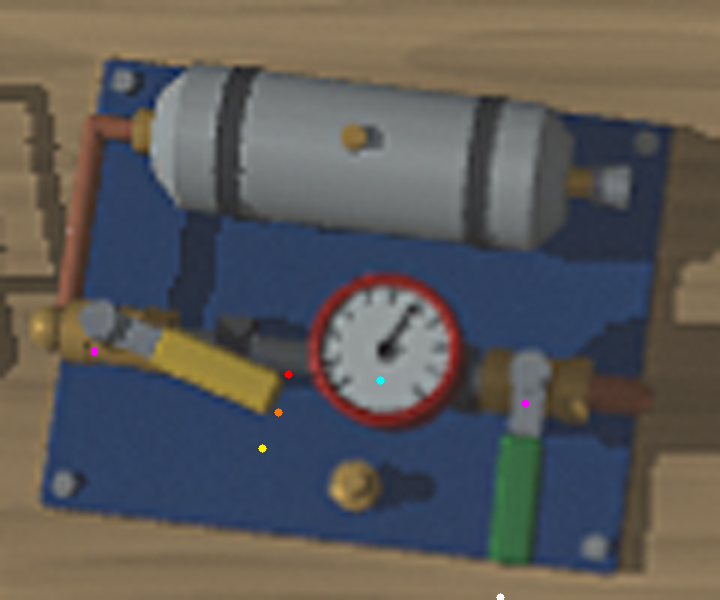

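All overlay dots sit about 13 mm too low in rig x, by the same amount, while the lever depths agree with their heights. So I shift the rig origin +13.5 mm along its x. That puts the supply lever at about q≈0.3. Next I go to a hover and check with the wrist camera.

```bash
sed -i 's/C=np.array.*; Y=/C=np.array([.6372,.2275]); Y=/' go.py
python3 -m jog '[[[0,0.6,-0.97,-0.1,0],[0,0.6,-0.97,-0.1,0],[0,0.6,-0.97,-0.1,0],[0,0.6,-0.97,-0.1,0],[0,0.6,-0.97,-0.1,0],[0,0.6,-0.97,-0.1,0],[0,0.6,-0.97,-0.1,0],[0,0.6,-0.97,-0.1,0],[0,0.6,-0.97,-0.1,0],[0,0.6,-0.97,0,0]]]'
python3 -m jog '[[[0,0,-1,0,0],[0,0,-1,0,0],[0,0,-1,0,0],[0,0,-1,0,0],[0,0,-1,0,0],[0,0,-1,0,0],[0,0,-1,0,0],[0,0,-1,0,0],[0,0,-1,0,0],[0,0,-1,0,0]]]'
python3 go.py -0.06 0.03 0.26
python3 - <<'E'
from go import *
T=wristT(); p,d=eyes.get_image('wrist'); np.savez('w1.npz',p=p,d=d,T=T); im=p[:,:,::-1].copy()
for nm,c in [('Y',YEL),('G',GRN)]:
    v,u=np.nonzero(seg(p,*c)); P=bydepth('wrist',np.c_[u,v],d[v,u],T); P=P[(abs(P[:,2]-.12)<.012)]
    if len(P)>30:
        r=cv2.minAreaRect(((P[:,:2]-C)@Rz).astype('f4')); print(nm,len(P),np.median(P[:,2]),'rig',r,cv2.boxPoints(r).round(3).tolist())
for r,h in [((-.05,.1),.118),((-.05,-.1),.118),((-.05,-.035),.135),((-.14,-.1),.118),((-.05-.09*np.sin(.3),.1-.09*np.cos(.3)),.118)]:
    u=proj('wrist',[np.r_[w(r),h]],T)[0]; print(r,u.round()); cv2.circle(im,tuple(int(v) for v in u),4,(255,0,255),-1)
cv2.imwrite('pics/w1.png',im)
E
```

```text
time: 2.1
position: [0.5196, -0.2415, 0.2586]
tool_rot: [3.137, -0.162, 0.0]
ft_force: [-0.4, -0.4, -0.2]
grip_width: 0.011
time: 3.35
position: [0.5598, 0.1563, 0.2581]
tool_rot: [3.137, -0.162, -0.001]
ft_force: [0.5, -0.3, -0.8]
grip_width: 0.004
tool x yaw -5.91 pos [0.5598 0.1563 0.2581] rig [-0.0699 -0.0786] F [ 0.5 -0.3 -0.8] t 3.35
need(tool units) [ 0.24 -2.72 -0.05]
Y 1196 0.12311456464856207 rig ((-0.06487130373716354, -0.14155907928943634), (0.42794811725616455, 0.031542856246232986), 89.76301574707031) [[-0.0820000022649765, -0.35499998927116394], [-0.05000000074505806, -0.35600000619888306], [-0.04800000041723251, 0.07199999690055847], [-0.07999999821186066, 0.07199999690055847]]
G 859 0.12344256527406139 rig ((-0.10603206604719162, -0.09887157380580902), (0.05546468868851662, 0.018599852919578552), 0.393559068441391) [[-0.1340000033378601, -0.09000000357627869], [-0.1340000033378601, -0.1080000028014183], [-0.07800000160932541, -0.1080000028014183], [-0.07800000160932541, -0.08900000154972076]]
(-0.05, 0.1) [ 94. 182.]
(-0.05, -0.1) [301. 180.]
(-0.05, -0.035) [231. 184.]
(-0.14, -0.1) [300. 266.]
(np.float64(-0.07659681859952056), np.float64(0.014019715978695474)) [185. 208.]
```

View pics/w1.png

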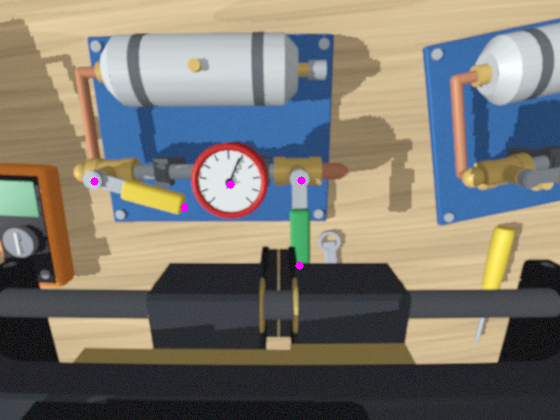

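The wrist view confirms the fit: the dots land on the supply stem (94,182), bleed stem (301,180), gauge (231,184) and both lever tips. Next I go beside the supply lever on the reservoir side and descend.

```bash

python3 -m jog '[[[0,0.4,-1,0,0],[0,0.4,-1,0,0],[0,0.45,-0.97,0,0],[0,0,0,0.8,0],[0,0,0,0.8,0],[0,0,0,0.8,0],[0,0,0,0.8,0],[0,0,0,0.55,0],[0,0,0,0,0]]]'
python3 go.py -0.03 0.04 0.107
python3 - <<'E'
from math import *
for i in range(0,11):
    q=.1+i*.15; h=9.5*cos(q)+15*abs(sin(q)); r=58
    print(round(q,2),round(-50-r*sin(q)+(10+h)*cos(q),1),round(100-r*cos(q)-(10+h)*sin(q),1))
E
```

```text
time: 4.53
position: [0.6208, 0.2674, 0.1063]
tool_rot: [3.136, -0.162, -0.006]
ft_force: [0.1, -0.1, 0.8]
grip_width: 0.009
tool x yaw -5.9 pos [0.6208 0.2674 0.1063] rig [-0.0203  0.038 ] F [ 0.1 -0.1  0.8] t 4.525
need(tool units) [-0.24 -0.05 -0.02]
0.1 -34.9 40.2
0.25 -42.1 38.1
0.4 -49.9 37.0
0.55 -58.2 37.0
0.7 -66.8 38.3
0.85 -75.4 41.0
1.0 -83.8 45.3
1.15 -91.7 51.1
1.3 -98.7 58.5
1.45 -104.4 67.2
1.6 -108.7 77.0
```

```bash

python3 -m jog '[[[0,-0.2,0,0,0],[0,-0.2,0,0,0],[0,-0.2,0,0,0],[0,-0.2,0,0,0],[0,-0.2,0,0,0],[0,-0.2,-0.03,0,0],[0,-0.2,-0.05,0,0]]]'
python3 go.py -0.0838 0.0453 0.107
```

```text
time: 5.4
position: [0.5698, 0.2762, 0.1102]
tool_rot: [-3.137, 0.165, -0.012]
ft_force: [6.1, -1.3, 0.3]
grip_width: 0.004
tool x yaw -6.01 pos [0.5698 0.2762 0.1102] rig [-0.0719  0.0417] F [ 6.1 -1.3  0.3] t 5.4
need(tool units) [-0.3  -0.09  0.08]
```

```bash

python3 -m jog '[[[0,-0.15,-0.05,0.05,0],[0,-0.15,-0.06,0.05,0],[0,-0.2,-0.15,0,0],[0,-0.18,-0.18,0,0],[0,-0.13,-0.2,0,0],[0,-0.1,-0.2,0,0]]]'
python3 go.py -0.110 0.082 0.107
```

```text
time: 6.15
position: [0.5357, 0.3118, 0.1052]
tool_rot: [3.134, -0.165, 0.006]
ft_force: [2.5, -4.4, 1.0]
grip_width: 0.003
tool x yaw -6.02 pos [0.5357 0.3118 0.1052] rig [-0.1094  0.0737] F [ 2.5 -4.4  1. ] t 6.15
need(tool units) [-0.02 -0.21 -0.04]
```

```bash

python3 -m jog '[[[0,0,-0.1,0,0],[0,0,-0.1,0,0],[0,0,-0.06,0,0],[0,0,0,0,0]]]'
python3 go.py -0.110 0.085 0.107
```

```text
time: 6.65
position: [0.5346, 0.3205, 0.1048]
tool_rot: [3.13, -0.164, -0.003]
ft_force: [-2.9, -11.0, 9.0]
grip_width: 0.004
tool x yaw -6.02 pos [0.5346 0.3205 0.1048] rig [-0.1114  0.0822] F [ -2.9 -11.    9. ] t 6.65
need(tool units) [ 0.03 -0.07 -0.06]
```

```bash

python3 -m jog '[[[0,0,-0.08,-0.05,0],[0,0,-0.08,0,0],[0,0,0,0,0]]]'
python3 go.py -0.110 0.085 0.107
python3 - <<'E'
from go import *
p,d=eyes.get_image('scene'); cv2.imwrite('pics/s2.png',cv2.resize(p[220:370,220:420,::-1],None,fx=4,fy=4,interpolation=cv2.INTER_CUBIC))
E
```

```text
time: 7.02
position: [0.5345, 0.3205, 0.1049]
tool_rot: [3.119, -0.168, -0.009]
ft_force: [-6.4, -21.2, 9.8]
grip_width: 0.004
tool x yaw -6.18 pos [0.5345 0.3205 0.1049] rig [-0.1115  0.0823] F [ -6.4 -21.2   9.8] t 7.025
need(tool units) [ 0.04 -0.07 -0.05]
```

View pics/s2.png

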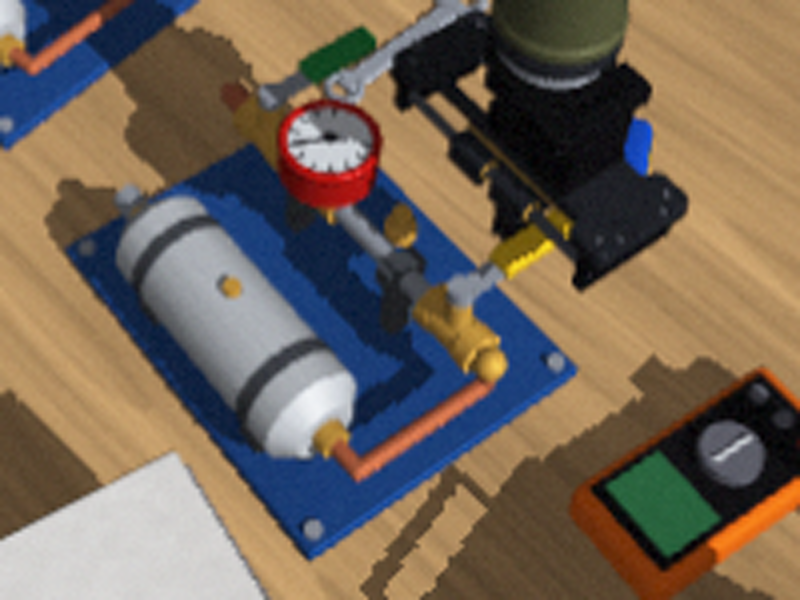

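The position held at 82 mm while the push force doubled, so the supply lever is on its stop. The picture shows it (about (530,245)) square to the pipe. I back off, lift and re-check.

```bash

python3 -m jog '[[[0,0,0.3,0,0],[0,0,0.3,0,0],[0,0,0,-1,0],[0,0,0,-1,0],[0,0,1,-1,0],[0,0,1,0,0],[0,0,1,0,0],[0,0,0,0,0]]]'
python3 go.py -0.115 -0.062 0.107
python3 - <<'E'
from go import *
for n in ['wrist','top']:
  T=wristT() if n=='wrist' else None; p,d=eyes.get_image(n)
  for nm,c,lo,hi in [('Y',YEL,.03,.2),('G',GRN,-.22,-.03)]:
    v,u=np.nonzero(seg(p,*c)); P=bydepth(n,np.c_[u,v],d[v,u],T); Q=(P[:,:2]-C)@Rz
    k=(abs(P[:,2]-.122)<.008)&(Q[:,1]>lo)&(Q[:,1]<hi)&(Q[:,0]<0)
    if k.sum()>20: print(n,nm,k.sum(),'rig',cv2.boxPoints(cv2.minAreaRect(Q[k].astype('f4'))).round(3).tolist(), cv2.minAreaRect(Q[k].astype('f4'))[2])
  cv2.imwrite(f'pics/{n}3.png',p[:,:,::-1])
E
```

```text
time: 8.07
position: [0.5212, 0.1847, 0.2266]
tool_rot: [3.136, -0.169, 0.002]
ft_force: [0.2, -0.7, 0.8]
grip_width: 0.0
tool x yaw -6.18 pos [0.5212 0.1847 0.2266] rig [-0.1112 -0.0542] F [ 0.2 -0.7  0.8] t 8.075
need(tool units) [-0.1   0.19  2.99]
wrist Y 1632 rig [[-0.13699999451637268, 0.11100000143051147], [-0.13699999451637268, 0.09099999815225601], [-0.07800000160932541, 0.09099999815225601], [-0.07800000160932541, 0.11100000143051147]] 0.22579792141914368
wrist G 1328 rig [[-0.13500000536441803, -0.09099999815225601], [-0.13500000536441803, -0.10899999737739563], [-0.07800000160932541, -0.1080000028014183], [-0.07900000363588333, -0.08900000154972076]] 1.664191484451294
top Y 53 rig [[-0.14000000059604645, 0.10899999737739563], [-0.13899999856948853, 0.09399999678134918], [-0.09799999743700027, 0.09700000286102295], [-0.0989999994635582, 0.1120000034570694]] 4.676107883453369
top G 26 rig [[-0.14000000059604645, -0.09700000286102295], [-0.13600000739097595, -0.10999999940395355], [-0.0820000022649765, -0.09399999678134918], [-0.0860000029206276, -0.08100000023841858]] 16.478282928466797
```

View pics/wrist3.png

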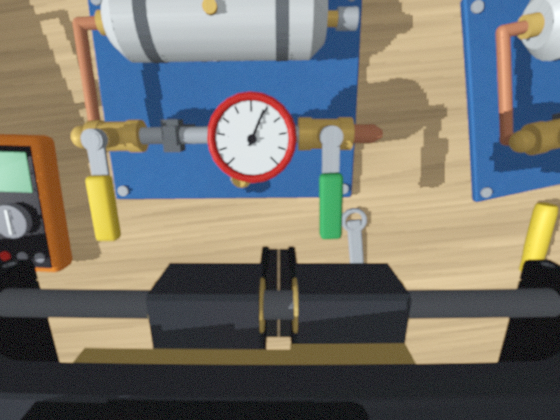

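The supply lever is shut (0.2° from square by wrist depth) and the green lever is still square at 0. Now I descend on the gauge side of the green lever and push.

```bash

python3 -m jog '[[[0,-0.03,0.1,0.8,0],[0,0,0,0.8,0],[0,0,0,0.8,0],[0,0,0,0.6,0],[0,0,0,0,0]]]'
python3 go.py -0.1154 -0.0983 0.107
```

```text
time: 8.8
position: [0.5172, 0.1857, 0.1047]
tool_rot: [-3.137, 0.157, 0.007]
ft_force: [0.4, 0.7, 0.1]
grip_width: 0.005
tool x yaw -5.72 pos [0.5172 0.1857 0.1047] rig [-0.1152 -0.0536] F [0.4 0.7 0.1] t 8.8
need(tool units) [-0.01  1.12 -0.06]
```

```bash

python3 -m jog '[[[0,0,0.25,-0.03,0],[0,0,0.25,-0.03,0],[0,0,0.2,0,0],[0,0,0.2,0,0],[0,0,0.22,0,0],[0,0.02,0.22,0,0],[0,0.02,0.22,0,0],[0,0.1,0.2,0,0],[0,0.1,0.2,0,0]]]'
python3 go.py -0.0929 -0.1499 0.107
```

```text
time: 9.93
position: [0.5208, 0.1079, 0.1099]
tool_rot: [-3.133, 0.158, -0.002]
ft_force: [-1.1, 6.9, 0.5]
grip_width: 0.004
tool x yaw -5.79 pos [0.5208 0.1079 0.1099] rig [-0.1038 -0.1306] F [-1.1  6.9  0.5] t 9.925
need(tool units) [0.27 0.48 0.07]
```

```bash

python3 -m jog '[[[0,0.13,0.22,0.08,0],[0,0.15,0.2,0,0],[0,0.2,0.15,0,0],[0,0.2,0.1,0,0],[0,0.15,0.05,0,0],[0,0,0,0,0]]]'
python3 go.py -0.0695 -0.162 0.107
```

```text
time: 10.68
position: [0.55, 0.0731, 0.1056]
tool_rot: [-3.137, 0.162, 0.002]
ft_force: [-2.3, 2.0, -0.4]
grip_width: 0.003
tool x yaw -5.9 pos [0.55   0.0731 0.1056] rig [-0.0713 -0.1624] F [-2.3  2.  -0.4] t 10.675
need(tool units) [ 0.04 -0.01 -0.04]
```

```bash

python3 -m jog '[[[0,0.08,0,0,0],[0,0.08,0,0,0],[0,0,0,0,0]]]'
python3 -m jog '[[[0,0.08,0,0,0],[0,0.08,0,0,0],[0,0,0,0,0]]]'
python3 go.py -0.0695 -0.162 0.107
```

```text
time: 11.05
position: [0.5518, 0.0726, 0.1054]
tool_rot: [3.135, -0.16, -0.018]
ft_force: [-16.7, 2.0, 10.7]
grip_width: 0.001
time: 11.42
position: [0.552, 0.0725, 0.1053]
tool_rot: [3.133, -0.158, -0.038]
ft_force: [-33.1, 1.7, 24.1]
grip_width: 0.005
tool x yaw -5.79 pos [0.552  0.0725 0.1053] rig [-0.0693 -0.1627] F [-33.1   1.7  24.1] t 11.425
need(tool units) [-0.01 -0.02 -0.04]
```

The bleed lever is on its stop: the finger stayed put while the force rose to 33 N. I back off toward the robot, lift and check.

```bash

python3 -m jog '[[[0,-0.4,0,0,0],[0,-0.4,0,0,0],[0,-0.3,0,0,0],[0,0,0,-1,0],[0,0,0,-1,0],[0,-0.2,0,-1,0],[0,0,0,0,0]]]'
python3 - <<'E'
from go import *
T=wristT(); p,d=eyes.get_image('wrist')
for nm,c,lo,hi in [('Y',YEL,.03,.2),('G',GRN,-.22,-.03)]:
    v,u=np.nonzero(seg(p,*c)); P=bydepth('wrist',np.c_[u,v],d[v,u],T); Q=(P[:,:2]-C)@Rz
    k=(abs(P[:,2]-.122)<.008)&(Q[:,1]>lo)&(Q[:,1]<hi)&(Q[:,0]<0)
    if k.sum()>20: r=cv2.minAreaRect(Q[k].astype('f4')); print(nm,k.sum(),cv2.boxPoints(r).round(3).tolist(),r[2])
a=np.load('top1.npz')['p']; b,_=eyes.get_image('top')
cv2.imwrite('pics/cmp.png',np.vstack([a[120:310,80:480,::-1],b[120:310,80:480,::-1]]).repeat(1,0))
cv2.imwrite('pics/w4.png',p[:,:,::-1])
E
```

```text
time: 12.3
position: [0.5137, 0.0773, 0.2295]
tool_rot: [3.137, -0.162, 0.013]
ft_force: [0.6, 0.7, 0.1]
grip_width: 0.009
Y 355 [[-0.1379999965429306, 0.09200000017881393], [-0.0860000029206276, 0.0860000029206276], [-0.08500000089406967, 0.09200000017881393], [-0.13699999451637268, 0.09799999743700027]] 83.51787567138672
G 1561 [[-0.057999998331069946, -0.18700000643730164], [-0.039000000804662704, -0.18700000643730164], [-0.03799999877810478, -0.1289999932050705], [-0.057999998331069946, -0.1289999932050705]] 89.7939224243164
```

View pics/w4.png

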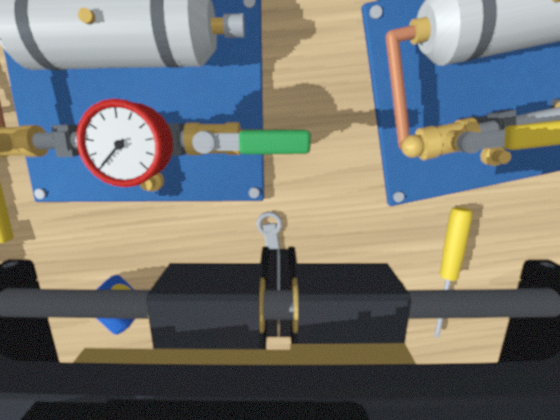

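View pics/cmp.png

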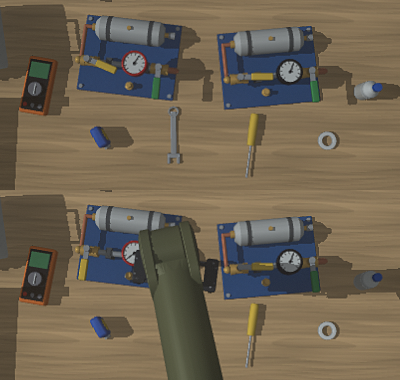

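The green lever is in line with the pipe (0.2° off) and the needle has fallen. The yellow lever is still square, and the loose things and the black rig look unchanged. The tool is clear, so I hand in.

```bash
python3 -c "
from bench import job,get_state
print(get_state()['time'],get_state()['ft_force']);print(job.close_job())"
```

```text
12.4 [ 0.11309894 -1.4232056  -0.92691322]
the job is handed in; nothing more can be done
None
```

I pushed the red gauge's yellow supply lever shut with the closed fingertips, confirmed it, and only then pushed its green bleed lever open. I handed the job in at 12.4 s with the arm lifted clear.

- **Supply lever:** it measured about 0.2° from square right after the push. In the last wrist view it was cut off at the edge, so its angle there is unreliable (about 6° off). The last top view still shows it square.
- **Bleed lever:** it measured about 0.2° from in line with the pipe, and the needle has fallen. The finger stayed put against the stop while the force rose to about 33 N.
- **Everything else:** before and after top views show the black rig's levers and the visible loose things where they began. The arm hid the spanner and the red rig's plug in that view, and the spanner was only partly visible in the wrist view. The fingertips stayed about 65 mm or more above both, and no contact was noticed.
- **Disagreement:** the rig position from its base plate came out about 13 mm off from the one given by the levers. I used the levers, and the wrist camera confirmed that choice.

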